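# Roll the awl out of its spring clip at the egg-painting bench

### The job

Two wooden-handled tools lie in spring clips on the egg painter's bench. Take the one with the thin steel spike (the awl): its clip hooks over the top, so do not pull it straight up, but roll it sideways out past the low sprung jaws first. Then carry it to the metal tray and set it down flat inside, not dropped, and leave the tool with the egg-shaped wooden head in its clip.

Things in the scene. Friction and masses are not known exactly. Their poses are not given: they have to be found in the camera images.
- awl: Round beech handle, 26 mm diameter x 130 mm, with a steel ferrule (18 mm diameter) and a slim steel spike. Origin on the axis at the handle's middle; y axis along the tool towards the spike (spike end y = 105 mm, butt y = -65 mm); x and z turn as it rolls. 60 to 130 g. Starts level in awl_clip, axis 50 mm above the bench, right under the rigid hooks; grip the handle's middle from above.
- awl_clip: Fixed clip block, base 80 x 120 x 8 mm. Origin on the bench below the held awl, which lies along its y; z up. 12 mm wide jaw pairs at y = +-45 mm, free between. -x jaws: rigid, hook over the handle (top z = 68 mm), block a straight lift. +x jaws: low sprung leaves, top z = 46 mm; moving the awl level towards +x folds them down (5 to 10 N). Clear of them with its axis at x = 55 mm.
- tray: Fixed shallow open aluminium tray, outside 150 x 270 x 22 mm (x, y, z), walls and floor 5 mm thick, long side along its y axis; origin at the centre of its underside, on the bench. Its y axis lies within 41 degrees of the awl's at the start. The awl lying in it has its axis 18 mm above the bench.
- polisher: The tool to leave alone: the same handle and ferrule as the awl, but with an egg-shaped wooden head 40 mm thick and 48 mm long in place of the spike. Origin at the handle's middle, y axis towards the head. Lies in a second clip block of the same make.
Mind the look-alikes: they are no part of the job. Leave any purple or turquoise look-alike of the awl_clip alone.

How it is judged:
By the outcome, as a careful person would: the job done as asked, in the order asked, and still so for the second after the job is handed in, with the robot touching nothing.
It also fails if it takes over 42 s, if anything falls off the work surface, if the arm or the gripper's body presses on something with over 40 N, if the wrist force passes 120 N, or if a joint passes its speed limit or range.

### The arm

A 6-joint arm with a two-finger parallel gripper is mounted at the origin on the work surface. World frame = base frame: x ahead of the robot, y to its left, z up, the work surface at z = 0. Lengths are in m, angles in rad, forces in N, time in s.
With the tool pointing down it reaches from about 0.35 to 0.8 m from the base axis. Payload 7.3 kg.
Tool frame: the origin (TCP) lies on the mounting face of the last link; the fingertips stand 173 mm ahead of it and the grasp point (between the pads) lies 155 mm ahead of it; z points along the fingers, y is the direction in which the jaws open and shut (so a half turn about z gives the same grasp; the last joint's range is limited). The gripper opens to 85 mm and grips with 20 to 120 N. Pads are 22 mm wide; open, the fingers measure 114 mm over their backs; the gripper's body (76 mm by 85 mm) begins 54 mm behind the grasp point. The pads swing forward as they close: fully open they stand 13 mm farther back than shut.
Start: joints at [1.137, 0.342, 1.524, -0, 1.275, -0.146], TCP at [0.149, 0.503, 0.405] pointing down, gripper open.
Joint ranges: [-2.53, 2.53], [-0.77, 2.02], [0.04, 2.7], [-1, 4.14], [0.28, 2.66], [-3.11, 3.11]. Speed limits (rad/s): [2.57, 2.57, 3.14, 3.14, 3.14, 3.14].

### API

Orientations are given as a unit quaternion [w, x, y, z].
In Python, from station import arm gives the robot as it stands.
- The arm moves only by the tool servo_tool, never from a script. Its argument "moves" is a list of rows, each a list of 4 numbers: the shift along the tool's x, y, z in units of 30 mm (1.0 is 30 mm), then the turn about the tool's z in rad. A call has 1 to 5 rows; each row shifts and turns the pose as measured when the row begins, along the tool's axes as they then stand; what a row does not reach is not made up. A row lasts 1/10 s, in which the tool goes at most 50 mm and 8.59 degrees, less where a joint would pass 70% of its speed; a pose out of reach is approached as far as the arm can. A call is refused whole if a number of a shift passes 1 or a number of a turn 0.15, either way. A call with a gripper value outside its range is refused whole. "grip" is the opening, from 0 (shut) to 1 (fully open), set as the call begins (left out, the last holds). The fingers move at their own pace and stop on an object; the grip force is fixed at half the most. Time passes only in rows, so rows that do not move let the fingers close. It gives the time, the measured TCP pose, the force and the opening at its end, in the units of the state.
- arm.get_obs(): the state, without advancing time (a new reading comes with each control period).
- arm.grab_frame(name): name is "scene" or "top"; returns (picture, depth): 400x640x3 uint8, red, green, blue; 400x640 float32, m along the optical axis (not along the pixel's ray), 0 where there is no reading.
- arm.camera_info(name): a dict with "fx", "fy", "cx", "cy" (pixels), "world_to_cam" (4x4, takes a point from world to camera coordinates). Camera axes: x right, y up, looking along -z (the intrinsics and any distortion apply to the point x, -y, -z); pixel columns grow to the right and rows downward; lengths in m; the calibration is good to about 2 mm. A picture is of the moment at which its call begins. camera_info takes no time and is no camera call.
- arm.job_done(): hands the job in, once; it reports no verdict.
The state is a dict: "t": time; "q": joint angles; "dq": joint speeds; "joint_torque": joint torques, N m; "tcp_pos": TCP position; "orientation": TCP orientation; "force": force on the tool from outside, world axes, zero at the start; "wrist_torque": the same for the moment, N m; "grip_width": finger opening in m.
Only numpy, scipy, OpenCV 4.12 (cv2) and the standard library are available. Lean on these libraries where they do the work, as an engineer would, in place of code of your own. Each camera call takes 0.05 s, during which the arm holds its last target.

## Working session

There is one attempt and no reset: what is moved stays moved. The work goes in short steps, Python scripts to look and compute and a tool call to move; the robot and the scene stay as the last step left them, time stands still between calls to the robot, and variables do not carry over. Pictures are saved under pics/ and viewed, and the job is handed in when it is done.

Besides the shell and the picture viewer there is one more tool, called by a JSON object that holds its "op" and its "data", one argument or row to a line. servo_tool: Moves the arm, as the interface text tells. Its arguments: {"type":"object","properties":{"moves":{"type":"array","items":{"type":"array","items":{"type":"number"}}},"grip":{"type":"number"}},"required":["moves"]}

```bash
mkdir -p pics; ls
python3 - <<'E'
from station import arm
import cv2,numpy as np
for n in("top","scene"):
    p,d=arm.grab_frame(n); cv2.imwrite(f"pics/{n}0.png",p[:,:,::-1]); np.savez(f"{n}0.npz",p=p,d=d)
    print(n,{k:(np.round(v,4).tolist() if k=="world_to_cam" else v) for k,v in arm.camera_info(n).items()})
print(arm.get_obs())
E
```

```text
pics
top {'fx': 434.55571338712485, 'fy': 434.55571338712485, 'cx': 318.82020784237835, 'cy': 195.40365166319654, 'world_to_cam': [[-0.0095, -0.9999, -0.011, -0.0374], [0.9814, -0.0115, 0.1915, -0.5272], [-0.1916, -0.009, 0.9814, -0.8695], [0.0, 0.0, 0.0, 1.0]]}
scene {'fx': 502.80459494147976, 'fy': 502.80459494147976, 'cx': 324.5726563506966, 'cy': 200.68465889161578, 'world_to_cam': [[0.0629, 0.998, -0.0078, 0.0246], [-0.5962, 0.0439, 0.8016, 0.2581], [0.8003, -0.0458, 0.5978, -1.5871], [0.0, 0.0, 0.0, 1.0]]}
{'t': 0.1, 'q': array([ 1.13700894e+00,  3.42653505e-01,  1.52495448e+00,  9.70158746e-06,
        1.27541409e+00, -1.46039287e-01]), 'dq': array([ 0.00060231, -0.00087139, -0.00360268,  0.00094931,  0.00027499,
       -0.00106325]), 'joint_torque': array([ 6.88476703e-04, -4.34447336e+01, -2.46490180e+01, -1.60137010e-04,
        4.60830182e-03,  4.52553502e-05]), 'tcp_pos': array([0.14893299, 0.50329511, 0.40408354]), 'orientation': array([-2.08759507e-04,  1.43379568e-01,  9.89667514e-01, -6.83557394e-04]), 'force': array([-0.346179  , -0.50470553,  0.1497537 ]), 'wrist_torque': array([-0.02017216,  0.04467061,  0.00472127]), 'grip_width': 0.08538829487422141}
```

View pics/top0.png

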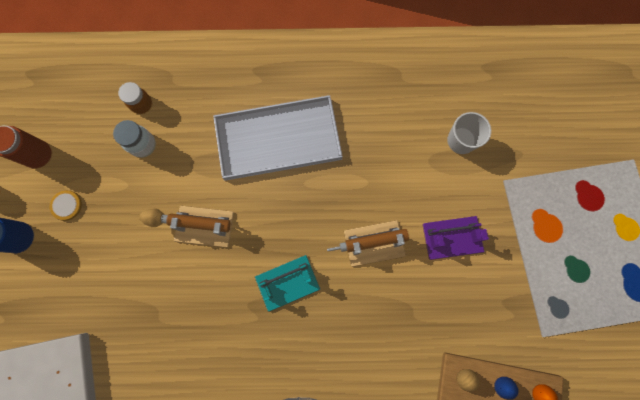

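View pics/scene0.png

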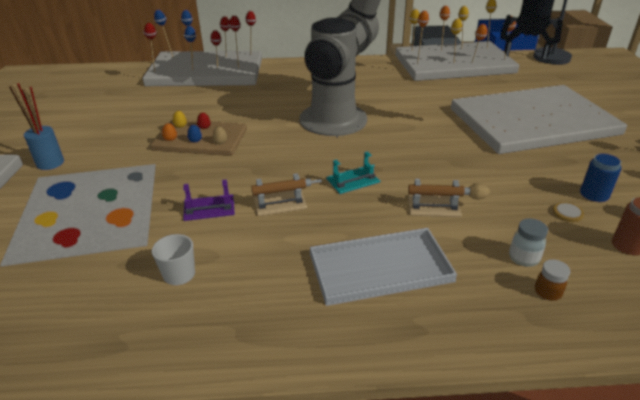

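The top view shows the awl at about (376,240) with its spike pointing left at (330,248). The tray is at (278,138), the polisher at (195,222), and the look-alike clips are purple (455,238) and turquoise (288,284).

```bash
cat > h.py <<'E'
import numpy as np,cv2
from station import arm
def cam(n):
    c=arm.camera_info(n); return c,np.array(c["world_to_cam"])
def ray(n,u,v):
    c,W=cam(n); d=np.array([(u-c["cx"])/c["fx"],-(v-c["cy"])/c["fy"],-1.]); R=W[:3,:3]
    return -R.T@W[:3,3],R.T@d
def onz(n,u,v,z):
    o,d=ray(n,u,v); return o+d*(z-o[2])/d[2]
def pts(n,d):
    c,W=cam(n); v,u=np.mgrid[:400,:640]
    X=np.stack([(u-c["cx"])/c["fx"]*d,-(v-c["cy"])/c["fy"]*d,-d],-1)
    return (X-W[:3,3])@W[:3,:3]
E
python3 - <<'E'
from h import *
a=np.load("top0.npz");b=np.load("scene0.npz")
def crop(p,x0,y0,w,h,s,f): cv2.imwrite(f,cv2.resize(p[y0:y0+h,x0:x0+w,::-1],None,fx=s,fy=s,interpolation=cv2.INTER_CUBIC))
crop(a["p"],315,205,110,75,7,"pics/c1.png"); crop(b["p"],235,160,110,65,7,"pics/c2.png")
P=pts("top",a["d"]); hsv=cv2.cvtColor(a["p"],cv2.COLOR_RGB2HSV)
for v in range(215,272,4): print(v,[int(round(1000*P[v,u,2])) for u in range(325,415,5)])
print(hsv[240,376],hsv[260,352],hsv[280,420], hsv[230,376])
E
```

```text
215 [1, 1, -2, 0, 0, 2, 0, 0, -1, 2, 2, 1, 0, 1, 1, 3, -1, 2]
219 [4, 4, 1, 2, -2, -1, 1, -2, -1, 1, -2, 0, -1, 2, 1, 2, 4, 0]
223 [3, 1, 0, 0, 0, 2, -2, 2, 2, 1, 2, 7, 9, 10, 8, 3, 1, 5]
227 [1, 0, 0, -2, -3, -2, -1, 7, 5, 8, 9, 9, 7, 8, 8, 0, 0, 0]
231 [0, 0, 0, 2, 9, 8, 9, 9, 8, 9, 10, 8, 16, 19, 57, 64, 63, 2]
235 [-2, 4, 3, -1, 10, 5, 19, 9, 20, 51, 59, 61, 61, 61, 63, 69, 64, 0]
239 [0, -1, 0, -1, 4, 54, 59, 58, 60, 64, 64, 62, 64, 63, 63, 69, 60, 0]
243 [0, -4, 3, 53, 61, 65, 69, 66, 67, 63, 64, 59, 61, 57, 39, 67, -3, -3]
247 [3, 1, 51, 59, 57, 65, 72, 59, 61, 53, 9, 10, 8, 9, 9, 5, 4, 3]
251 [4, -1, 2, 2, 0, 55, 70, 67, 6, 7, 11, 8, 9, 10, 9, 6, -1, 0]
255 [1, 3, 2, 0, 3, 6, 9, 9, 8, 9, 7, 8, 10, 10, 11, 8, -2, -2]
259 [1, 0, -2, 1, 1, 10, 6, 10, 8, 7, 11, 11, 7, 3, 0, 3, -1, 1]
263 [3, 3, 0, 4, 0, 8, 8, 7, 11, 2, -1, -1, -1, -2, 0, 0, 3, -1]
267 [-1, 1, -1, 1, 1, 2, 3, 1, 1, 0, 2, -2, 0, -2, -4, 2, 1, 0]
271 [1, 4, 2, 2, 2, 1, 0, 1, 3, -1, 1, 2, -2, 0, 1, 3, 0, 0]
[ 14 181 127] [ 17 124 125] [ 18 144 154] [ 17 119 182]
```

Run:
```python
from h import *
a=np.load("top0.npz");P=pts("top",a["d"])
# tray: grey, low-sat region
hsv=cv2.cvtColor(a["p"],cv2.COLOR_RGB2HSV)
m=np.zeros((400,640),np.uint8); m[85:190,200:355]=(hsv[85:190,200:355,1]<60)*255
m=cv2.morphologyEx(m,cv2.MORPH_OPEN,np.ones((3,3)))
cs=cv2.findContours(m,0,2)[0]; c=max(cs,key=cv2.contourArea)
W=np.array([onz("top",*p[0],.022)[:2] for p in c]).astype(np.float32)
print("tray",cv2.minAreaRect(W*1000))
r=cv2.boxPoints(cv2.minAreaRect(W*1000));print(r)
print("tray z",np.median(P[120:150,250:310,2]),"bench",np.median(P[60:80,200:300,2]))
```

```text
tray ((667.9435424804688, 50.03868103027344), (155.3767547607422, 270.7919921875), 9.62488842010498)
[[568.71094 170.5395 ]
 [613.9866  -96.44068]
 [767.17615 -70.46214]
 [721.9005  196.51804]]
tray z 0.00614362418996682 bench 0.001287574221795636
```

View pics/c1.png

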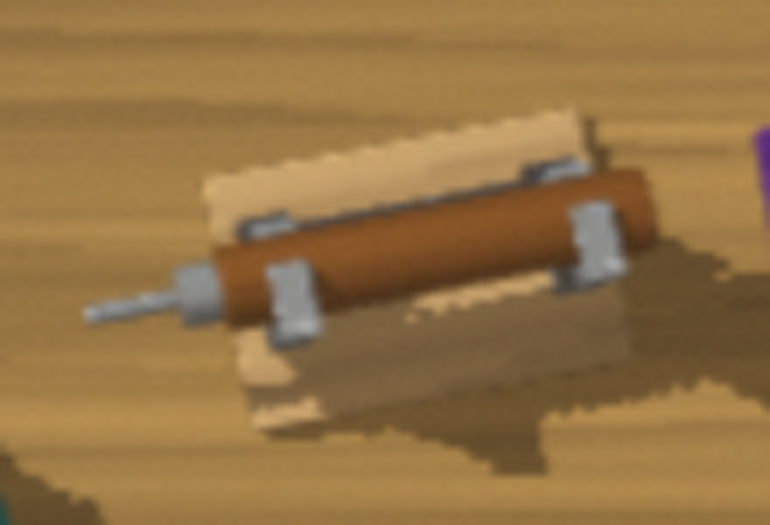

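View pics/c2.png

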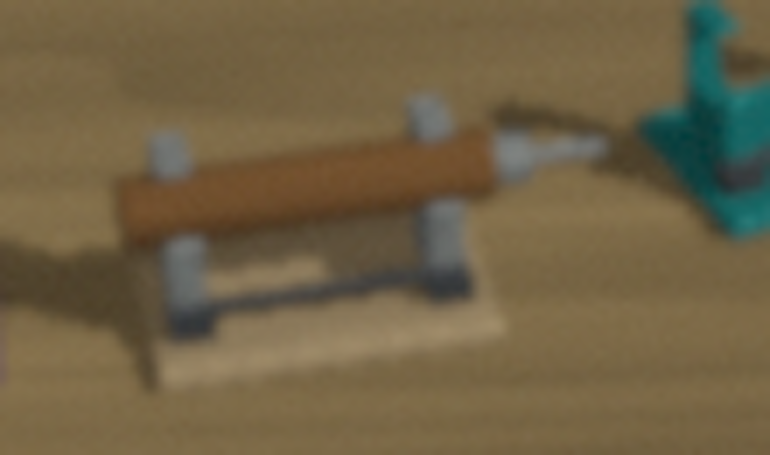

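Run:
```python
from h import *
a=np.load("top0.npz");hsv=cv2.cvtColor(a["p"],cv2.COLOR_RGB2HSV)
m=np.zeros((400,640),np.uint8); m[220:260,335:415]=((hsv[...,0]<16)&(hsv[...,1]>155))[220:260,335:415]*255
m=cv2.morphologyEx(m,cv2.MORPH_OPEN,np.ones((3,3)))
c=max(cv2.findContours(m,0,2)[0],key=cv2.contourArea)
print(cv2.contourArea(c),cv2.boundingRect(c))
v,u=np.nonzero(m); W=np.array([onz("top",x,y,.05)[:2] for x,y in zip(u,v)])*1000
ax=None
# midline from image columns in free span 362..394
mid=[]
for x in range(362,394):
    r=np.nonzero(m[:,x])[0]
    if len(r)>5: mid.append(onz("top",x,(r.min()+r.max())/2,.05)[:2]*1000)
mid=np.array(mid,np.float32); vx,vy,x0,y0=cv2.fitLine(mid,cv2.DIST_HUBER,0,.01,.01).ravel()
if vy<0: vx,vy=-vx,-vy
print("dir",vx,vy,"ang of awl y from world y (ccw)",np.degrees(np.arctan2(-vx,vy)),x0,y0)
s=(W-[x0,y0])@[vx,vy]; n=(W-[x0,y0])@[vy,-vx]
print("s range",np.percentile(s,[0,1,99,100]),"n",np.percentile(n,[1,50,99]))
smid=(np.percentile(s,.5)+np.percentile(s,99.5))/2; print("center",x0+smid*vx,y0+smid*vy)
print("spike tip", onz("top",315+85/7,205+315/7,.05))
# scene view midline
b=np.load("scene0.npz");h2=cv2.cvtColor(b["p"],cv2.COLOR_RGB2HSV)
print(h2[190,280])
m2=np.zeros((400,640),np.uint8); m2[170:205,245:312]=((h2[...,0]<16)&(h2[...,1]>150))[170:205,245:312]*255
mid=[];
for x in range(266,292):
    r=np.nonzero(m2[:,x])[0]
    if len(r)>4: mid.append(onz("scene",x,(r.min()+r.max())/2,.05)[:2]*1000)
mid=np.array(mid,np.float32);q=cv2.fitLine(mid,cv2.DIST_HUBER,0,.01,.01).ravel();print("scene",q)
# clip base corners z=8 mm in top crop
for p in [(205,180),(578,105),(632,360),(258,430)]: print(np.round(onz("top",315+p[0]/7,205+p[1]/7,.008)*1000,1))
o=arm.get_obs(); print(o["tcp_pos"],o["orientation"])
from scipy.spatial.transform import Rotation as R
q=o["orientation"];M=R.from_quat(q[[1,2,3,0]]).as_matrix();print(M.round(3))
```

```text
428.0 (346, 231, 52, 20)
dir -0.17544377 0.98448944 ang of awl y from world y (ccw) 10.104483 433.54224 -172.38954
s range [-55.3170544  -54.00448649  72.63012133  73.85184926] n [-11.29260503   1.27482388  11.38615887]
center 431.9276950597917 -163.3296653808488
spike tip [ 0.41169021 -0.05906922  0.05      ]
[ 14 147  87]
scene [ 1.9191957e-01 -9.8141068e-01  4.3082281e+02 -1.5883766e+02]
[456.  -97.4   8. ]
[ 478.3 -214.5    8. ]
[ 399.  -227.5    8. ]
[ 378.9 -112.     8. ]
[0.14893299 0.50329511 0.40408354] [-2.08759507e-04  1.43379568e-01  9.89667514e-01 -6.83557394e-04]
[[-0.959  0.284 -0.001]
 [ 0.284  0.959 -0.001]
 [ 0.    -0.001 -1.   ]]
```

```bash
cat >> h.py <<'E'
from scipy.spatial.transform import Rotation as R
def state():
    o=arm.get_obs();q=o["orientation"];M=R.from_quat(q[[1,2,3,0]]).as_matrix();return o,M
def plan(tgt,yaw_y,smax=0.03,n=5):
    """tgt TCP world; yaw_y = world angle (deg) of tool y axis, mod 180"""
    o,M=state();p=o["tcp_pos"].copy()
    cur=np.degrees(np.arctan2(M[1,1],M[0,1]))
    dy=(yaw_y-cur+90)%180-90
    turn=-np.radians(dy)
    print("t",round(o["t"],2),"p",p.round(4),"yaw",cur.round(2),"turn left",round(turn,3),"F",o["force"].round(1),"w",round(o["grip_width"],4),"tilt",M[:,2].round(4))
    print("remaining mm",((np.array(tgt)-p)*1000).round(1))
    for i in range(n):
        d=np.array(tgt)-p; l=M.T@d; k=max(1,np.abs(l).max()/smax); l=l/k
        t=np.clip(turn,-.15,.15)
        print([*(l/.03).round(2).tolist(),round(float(t),3)])
        p=p+M@l; M=M@R.from_euler('z',t).as_matrix(); turn-=t
E
python3 -c "
from h import *
plan([.38,.15,.40],10.3,n=10)"
```

```text
t 0.1 p [0.1489 0.5033 0.4041] yaw 73.51 turn left 1.103 F [-0.3 -0.5  0.1] w 0.0854 tilt [-6.0e-04 -1.3e-03 -1.0e+00]
remaining mm [ 231.1 -353.3   -4.1]
[-1.0, -0.85, 0.01, 0.15]
[-1.0, -0.62, 0.01, 0.15]
[-1.0, -0.43, 0.01, 0.15]
[-1.0, -0.26, 0.01, 0.15]
[-1.0, -0.1, 0.01, 0.15]
[-1.0, 0.05, 0.01, 0.15]
[-1.0, 0.2, 0.01, 0.15]
[-1.0, 0.36, 0.01, 0.053]
[-1.0, 0.42, 0.01, 0.0]
[-1.0, 0.42, 0.01, 0.0]
```

{"op": "servo_tool", "data": {
  "moves": [
    [-1,-0.85,0,0.15],
    [-1,-0.62,0,0.15],
    [-1,-0.43,0,0.15],
    [-1,-0.26,0,0.15],
    [-1,-0.1,0,0.15]
  ],
  "grip": 0.8
}}

```text
t: 0.6
tcp_pos: [0.2411, 0.3593, 0.4017]
orientation: [-0.0, 0.498, 0.867, -0.002]
force: [1.0, 0.4, 0.5]
grip_width: 0.0681
```

```bash
python3 -c "
from h import *
plan([.4,.0,.38],10.3,n=10)"
```

```text
t 0.6 p [0.2411 0.3593 0.4017] yaw 30.28 turn left 0.349 F [1.  0.4 0.5] w 0.0681 tilt [-0.0032 -0.0038 -1.    ]
remaining mm [ 158.9 -359.3  -21.7]
[-1.0, -0.11, 0.06, 0.15]
[-1.0, 0.04, 0.06, 0.15]
[-1.0, 0.19, 0.06, 0.049]
[-1.0, 0.24, 0.06, 0.0]
[-1.0, 0.24, 0.06, 0.0]
[-1.0, 0.24, 0.06, 0.0]
[-1.0, 0.24, 0.06, 0.0]
[-1.0, 0.24, 0.06, 0.0]
[-1.0, 0.24, 0.06, 0.0]
[-1.0, 0.24, 0.06, 0.0]
```

{"op": "servo_tool", "data": {
  "moves": [
    [-1,-0.11,0.05,0.15],
    [-1,0.04,0.05,0.15],
    [-1,0.19,0.05,0.04],
    [-1,0.24,0.05,0],
    [-1,0.24,0.05,0]
  ]
}}

```text
t: 1.1
tcp_pos: [0.3045, 0.214, 0.3934]
orientation: [-0.0, 0.64, 0.769, -0.003]
force: [-0.2, 0.0, -0.5]
grip_width: 0.0686
```

```bash
python3 -c "
from h import *
plan([.4316,-.163,.33],10.3,n=12)"
```

```text
t 1.1 p [0.3045 0.214  0.3934] yaw 10.46 turn left 0.003 F [-0.2  0.  -0.5] w 0.0686 tilt [-0.0044 -0.0048 -1.    ]
remaining mm [ 127.1 -377.   -63.4]
[-1.0, 0.14, 0.16, 0.003]
[-1.0, 0.15, 0.16, 0.0]
[-1.0, 0.15, 0.16, 0.0]
[-1.0, 0.15, 0.16, 0.0]
[-1.0, 0.15, 0.16, 0.0]
[-1.0, 0.15, 0.16, 0.0]
[-1.0, 0.15, 0.16, 0.0]
[-1.0, 0.15, 0.16, 0.0]
[-1.0, 0.15, 0.16, 0.0]
[-1.0, 0.15, 0.16, 0.0]
[-1.0, 0.15, 0.16, 0.0]
[-1.0, 0.15, 0.16, 0.0]
```

{"op": "servo_tool", "data": {
  "moves": [
    [-1,0.3,0.1,0],
    [-1,0.3,0.1,0],
    [-1,0.15,0.15,0],
    [-1,0.15,0.15,0],
    [-1,0.15,0.15,0]
  ]
}}

```text
t: 1.6
tcp_pos: [0.3637, 0.0658, 0.3734]
orientation: [-0.0, 0.64, 0.769, -0.003]
force: [-0.2, 0.1, 0.2]
grip_width: 0.0685
```

{"op": "servo_tool", "data": {
  "moves": [
    [-1,0.15,0.15,0],
    [-1,0.15,0.15,0],
    [-1,0.15,0.15,0],
    [-1,0.15,0.15,0],
    [-1,0.1,0.15,0]
  ]
}}

```text
t: 2.1
tcp_pos: [0.412, -0.0846, 0.3496]
orientation: [-0.001, 0.64, 0.768, -0.003]
force: [0.1, 0.1, -0.4]
grip_width: 0.0683
```

```bash
python3 -c "
from h import *
plan([.4316,-.163,.28],10.3,n=6)"
```

```text
t 2.1 p [ 0.412  -0.0846  0.3496] yaw 10.41 turn left 0.002 F [ 0.1  0.1 -0.4] w 0.0683 tilt [-0.0062 -0.0038 -1.    ]
remaining mm [ 19.6 -78.4 -69.6]
[-1.0, 0.07, 0.87, 0.002]
[-1.0, 0.07, 0.87, 0.0]
[-0.68, 0.05, 0.59, 0.0]
[0.0, 0.0, 0.0, 0.0]
[0.0, 0.0, 0.0, 0.0]
[0.0, 0.0, 0.0, 0.0]
```

{"op": "servo_tool", "data": {
  "moves": [
    [-1,0.07,0.8,0],
    [-1,0.07,0.8,0],
    [-0.5,0.05,0.5,0],
    [0,0,0,0]
  ]
}}

```text
t: 2.5
tcp_pos: [0.4318, -0.164, 0.2838]
orientation: [-0.001, 0.642, 0.767, -0.003]
force: [-0.2, 1.0, -1.2]
grip_width: 0.0685
```

Run:
```python
from h import *
plan([.4325,-.163,.213],10.3,n=6)
p,d=arm.grab_frame("scene"); p2,_=arm.grab_frame("top")
cv2.imwrite("pics/g1.png",np.vstack([cv2.resize(x[...,::-1],None,fx=4,fy=4,interpolation=2) for x in (p[130:205,230:380],p2[190:265,310:460])]))
```

```text
t 2.5 p [ 0.4318 -0.164   0.2838] yaw 10.17 turn left -0.002 F [-0.2  1.  -1.2] w 0.0685 tilt [-0.0054 -0.0041 -1.    ]
remaining mm [  0.7   1.  -70.8]
[0.02, 0.02, 1.0, -0.002]
[0.02, 0.02, 1.0, 0.0]
[0.01, 0.01, 0.36, 0.0]
[0.0, 0.0, 0.0, 0.0]
[0.0, 0.0, 0.0, 0.0]
[0.0, 0.0, 0.0, 0.0]
```

View pics/g1.png

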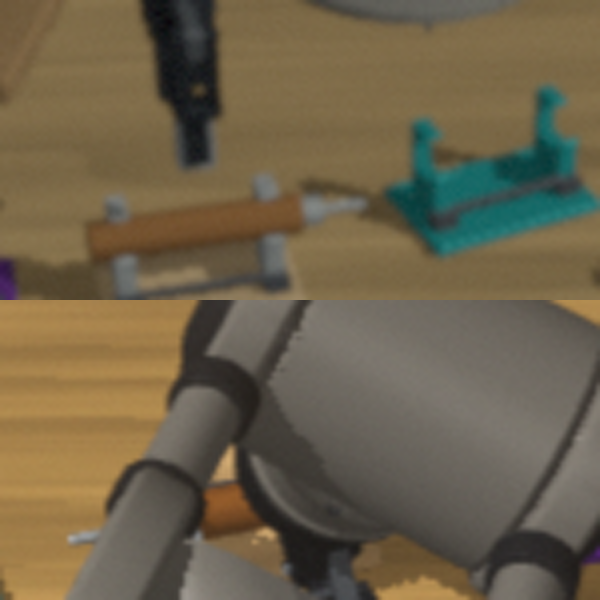

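The fingers stand above the middle of the handle, with the scene finger at (196,150) in the crop. I'll go down.

{"op": "servo_tool", "data": {
  "moves": [
    [0.02,0.02,0.8,0],
    [0.02,0.02,0.7,0],
    [0,0,0.5,0],
    [0,0,0.3,0],
    [0,0,0.05,0]
  ]
}}

```text
t: 3.1
tcp_pos: [0.4335, -0.1574, 0.2183]
orientation: [0.004, 0.639, 0.769, -0.002]
force: [0.1, 0.2, -0.1]
grip_width: 0.0684
```

Run:
```python
from h import *
plan([.4325,-.163,.213],10.3,n=2)
p,d=arm.grab_frame("scene")
cv2.imwrite("pics/g2.png",cv2.resize(p[130:220,230:350,::-1],None,fx=6,fy=6,interpolation=2))
```

```text
t 3.1 p [ 0.4335 -0.1574  0.2183] yaw 10.54 turn left 0.004 F [ 0.1  0.2 -0.1] w 0.0684 tilt [ 0.0042 -0.0084 -1.    ]
remaining mm [-1.  -5.6 -5.3]
[-0.18, -0.07, 0.18, 0.004]
[0.0, 0.0, 0.0, 0.0]
```

View pics/g2.png

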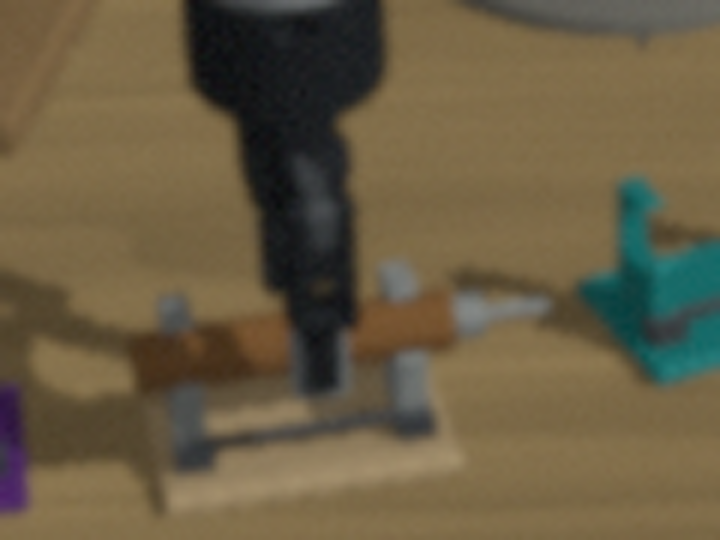

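The fingers straddle the handle, a bit towards the spike side. I'll trim that and close.

{"op": "servo_tool", "data": {
  "moves": [
    [0.18,-0.05,0.15,0],
    [0,0,0,0]
  ]
}}

```text
t: 3.35
tcp_pos: [0.4314, -0.1518, 0.2152]
orientation: [0.006, 0.639, 0.769, -0.002]
force: [-0.4, 0.3, 0.4]
grip_width: 0.0683
```

```bash
python3 -c "
from h import *
plan([.4325,-.163,.213],10.3,n=1)"
```

```text
t 3.35 p [ 0.4314 -0.1518  0.2152] yaw 10.57 turn left 0.005 F [-0.4  0.3  0.4] w 0.0683 tilt [ 0.0067 -0.0097 -0.9999]
remaining mm [  1.1 -11.2  -2.2]
[-0.37, -0.03, 0.08, 0.005]
```

I had the sign of x wrong there; the plan said minus. Correcting it.

{"op": "servo_tool", "data": {
  "moves": [
    [-0.33,-0.03,0.07,0],
    [0,0,0,0]
  ]
}}

```text
t: 3.55
tcp_pos: [0.4328, -0.1623, 0.2141]
orientation: [0.007, 0.639, 0.77, -0.001]
force: [0.9, -0.4, 0.4]
grip_width: 0.0684
```

```bash
python3 -c "
from h import *
plan([.432,-.163,.213],10.3,n=1)"
```

```text
t 3.55 p [ 0.4328 -0.1623  0.2141] yaw 10.63 turn left 0.006 F [ 0.9 -0.4  0.4] w 0.0684 tilt [ 0.0087 -0.0109 -0.9999]
remaining mm [-0.8 -0.7 -1.1]
[-0.02, -0.03, 0.04, 0.006]
```

{"op": "servo_tool", "data": {
  "moves": [
    [0.03,-0.08,0.02,0],
    [0,0,0,0],
    [0,0,0,0],
    [0,0,0,0],
    [0,0,0,0]
  ],
  "grip": 0
}}

```text
t: 4.05
tcp_pos: [0.4299, -0.1626, 0.214]
orientation: [0.007, 0.639, 0.769, -0.001]
force: [-1.6, -1.1, 0.3]
grip_width: 0.0236
```

{"op": "servo_tool", "data": {
  "moves": [
    [0,0,0,0],
    [0,0,0,0]
  ]
}}

```text
t: 4.25
tcp_pos: [0.4298, -0.1626, 0.214]
orientation: [0.007, 0.639, 0.769, -0.001]
force: [-1.0, -0.1, 1.5]
grip_width: 0.0241
```

```bash
python3 -c "
from h import *
plan([.432+.06,-.163+.011,.213],10.3,n=5)"
```

```text
t 4.25 p [ 0.4298 -0.1626  0.214 ] yaw 10.53 turn left 0.004 F [-1.  -0.1  1.5] w 0.0241 tilt [ 0.009  -0.0113 -0.9999]
remaining mm [62.2 10.6 -1. ]
[-0.01, 1.0, 0.02, 0.004]
[-0.01, 1.0, 0.02, 0.0]
[-0.0, 0.1, 0.0, 0.0]
[0.0, 0.0, 0.0, 0.0]
[0.0, 0.0, 0.0, 0.0]
```

{"op": "servo_tool", "data": {
  "moves": [
    [0,0.3,0,0],
    [0,0.3,0,0],
    [0,0.3,0,0]
  ]
}}

```text
t: 4.55
tcp_pos: [0.4553, -0.1573, 0.2135]
orientation: [0.004, 0.639, 0.769, -0.003]
force: [-4.7, -0.9, 1.5]
grip_width: 0.0241
```

```bash
python3 -c "
from h import *
plan([.4298+.065,-.1626+.0116,.214],10.3,n=3)
p,d=arm.grab_frame('scene')
cv2.imwrite('pics/g3.png',cv2.resize(p[130:220,230:350,::-1],None,fx=6,fy=6,interpolation=2))"
```

```text
t 4.55 p [ 0.4553 -0.1573  0.2135] yaw 10.51 turn left 0.004 F [-4.7 -0.9  1.5] w 0.0241 tilt [ 0.0023 -0.0094 -1.    ]
remaining mm [39.5  6.3  0.5]
[-0.02, 1.0, -0.01, 0.004]
[-0.01, 0.33, -0.0, 0.0]
[0.0, 0.0, 0.0, 0.0]
```

View pics/g3.png

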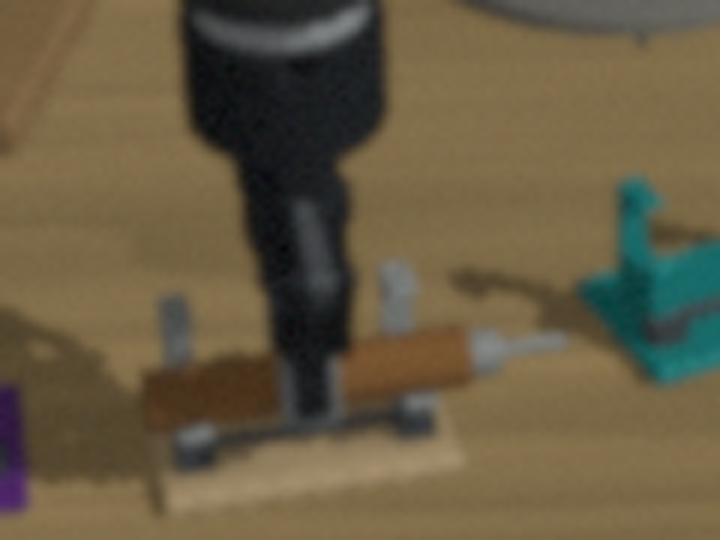

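The awl follows level out of the hooks, and the leaves are folding down at about 5 N. I'll continue.

{"op": "servo_tool", "data": {
  "moves": [
    [0,0.35,0,0],
    [0,0.35,0,0],
    [0,0.35,0,0],
    [0,0.35,0,0]
  ]
}}

```text
t: 5.0
tcp_pos: [0.5017, -0.1488, 0.2139]
orientation: [0.006, 0.639, 0.769, -0.002]
force: [-0.3, -0.8, -0.3]
grip_width: 0.0239
```

```bash
python3 -c "
from h import *
plan([.4298+.069,-.1626+.0124,.214],10.3,n=3)
p,d=arm.grab_frame('scene')
cv2.imwrite('pics/g4.png',cv2.resize(p[130:220,230:350,::-1],None,fx=6,fy=6,interpolation=2))"
```

```text
t 5.0 p [ 0.5017 -0.1488  0.2139] yaw 10.53 turn left 0.004 F [-0.3 -0.8 -0.3] w 0.0239 tilt [ 0.0074 -0.0103 -0.9999]
remaining mm [-2.9 -1.4  0.1]
[-0.03, -0.1, -0.0, 0.004]
[0.0, 0.0, 0.0, 0.0]
[0.0, 0.0, 0.0, 0.0]
```

View pics/g4.png

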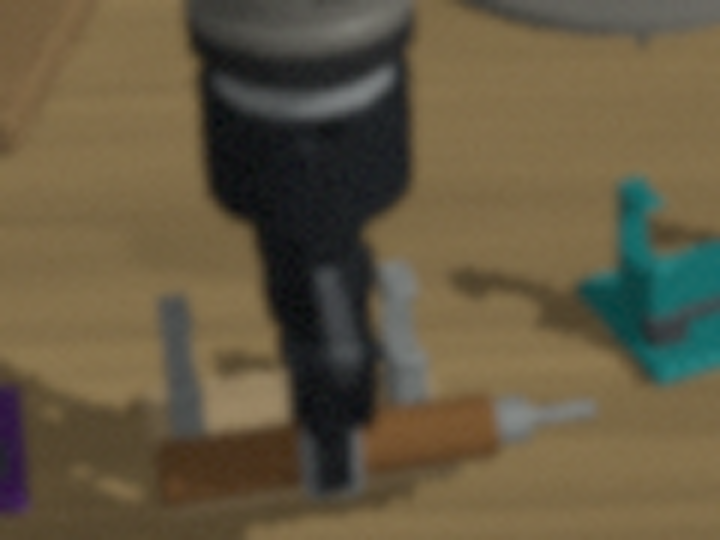

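It's clear of the clip: 72 mm out, force about zero, and the leaves have sprung back. I'll lift and carry it to the tray.

{"op": "servo_tool", "data": {
  "moves": [
    [0,0.1,-0.7,0],
    [0,0.1,-0.7,0],
    [0,0.2,-0.4,0],
    [0,0.2,-0.2,0]
  ]
}}

```text
t: 5.45
tcp_pos: [0.5219, -0.1438, 0.2742]
orientation: [0.005, 0.639, 0.77, -0.002]
force: [0.4, -0.7, -0.3]
grip_width: 0.024
```

```bash
python3 -c "
from h import *
plan([.670,.03,.270],9.8,n=9,smax=.024)"
```

```text
t 5.45 p [ 0.5219 -0.1438  0.2742] yaw 10.62 turn left 0.014 F [ 0.4 -0.7 -0.3] w 0.024 tilt [ 0.0061 -0.009  -0.9999]
remaining mm [148.1 173.8  -4.2]
[0.65, 0.8, 0.02, 0.014]
[0.67, 0.8, 0.02, 0.0]
[0.67, 0.8, 0.02, 0.0]
[0.67, 0.8, 0.02, 0.0]
[0.67, 0.8, 0.02, 0.0]
[0.67, 0.8, 0.02, 0.0]
[0.67, 0.8, 0.02, 0.0]
[0.22, 0.26, 0.01, 0.0]
[0.0, 0.0, 0.0, 0.0]
```

{"op": "servo_tool", "data": {
  "moves": [
    [0.5,0.6,0,0.01],
    [0.67,0.8,0,0],
    [0.67,0.8,0,0],
    [0.67,0.8,0,0],
    [0.67,0.8,0,0]
  ]
}}

```text
t: 5.95
tcp_pos: [0.6209, -0.0287, 0.2733]
orientation: [0.006, 0.645, 0.764, -0.002]
force: [0.4, 0.5, -1.0]
grip_width: 0.0237
```

```bash
python3 -c "
from h import *
plan([.670,.03,.260],9.8,n=9,smax=.02)"
```

```text
t 5.95 p [ 0.6209 -0.0287  0.2733] yaw 9.71 turn left -0.002 F [ 0.4  0.5 -1. ] w 0.0237 tilt [ 0.0061 -0.01   -0.9999]
remaining mm [ 49.1  58.7 -13.3]
[0.57, 0.67, 0.15, -0.002]
[0.57, 0.67, 0.15, 0.0]
[0.52, 0.61, 0.14, 0.0]
[-0.0, -0.0, 0.0, 0.0]
[0.0, 0.0, 0.0, 0.0]
[0.0, 0.0, 0.0, 0.0]
[0.0, 0.0, 0.0, 0.0]
[0.0, 0.0, 0.0, 0.0]
[0.0, 0.0, 0.0, 0.0]
```

{"op": "servo_tool", "data": {
  "moves": [
    [0.57,0.67,0.1,0],
    [0.55,0.65,0.1,0],
    [0.4,0.5,0.2,0],
    [0,0,0.2,0],
    [0,0,0,0]
  ]
}}

```text
t: 6.45
tcp_pos: [0.6707, 0.0325, 0.2504]
orientation: [0.004, 0.643, 0.766, -0.002]
force: [-0.8, 0.5, -1.1]
grip_width: 0.0237
```

Run:
```python
from h import *
plan([.670,.03,.200],9.8,n=4,smax=.02)
p,d=arm.grab_frame("scene"); p2,_=arm.grab_frame("top")
cv2.imwrite("pics/g5.png",np.vstack([cv2.resize(x[...,::-1],None,fx=3,fy=3,interpolation=2) for x in (p[215:315,280:480],p2[90:190,200:400])]))
```

```text
t 6.45 p [0.6707 0.0325 0.2504] yaw 10.02 turn left 0.004 F [-0.8  0.5 -1.1] w 0.0237 tilt [ 0.0033 -0.0091 -1.    ]
remaining mm [ -0.7  -2.5 -50.4]
[-0.02, -0.02, 0.67, 0.004]
[-0.02, -0.02, 0.67, 0.0]
[-0.01, -0.01, 0.35, 0.0]
[0.0, 0.0, 0.0, 0.0]
```

View pics/g5.png

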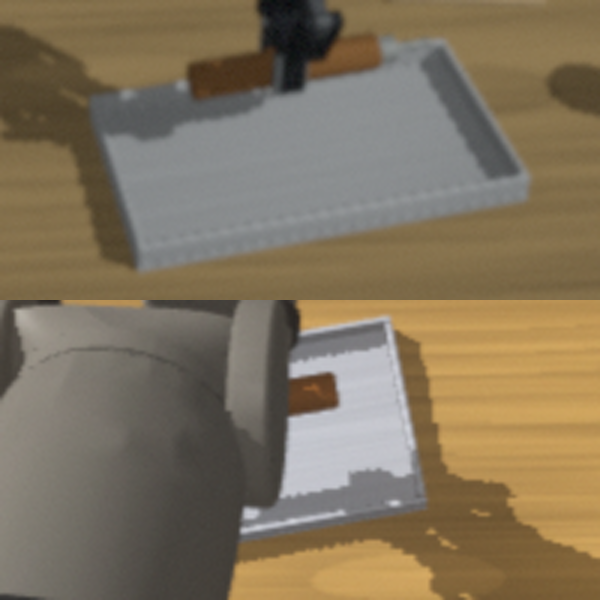

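The awl is held parallel over the tray's middle. I'll lower it.

{"op": "servo_tool", "data": {
  "moves": [
    [0,0,0.6,0],
    [0,0,0.6,0],
    [0,0,0.4,0],
    [0,0,0.15,0],
    [0,0,0,0]
  ]
}}

```text
t: 7.05
tcp_pos: [0.6703, 0.0272, 0.2006]
orientation: [0.006, 0.645, 0.764, -0.001]
force: [0.7, 0.1, -0.9]
grip_width: 0.0239
```

Run:
```python
from h import *
plan([.670,.03,.182],9.8,n=2,smax=.02)
p,d=arm.grab_frame("scene")
cv2.imwrite("pics/g6.png",cv2.resize(p[200:310,290:470,::-1],None,fx=4.4,fy=4.4,interpolation=2))
```

```text
t 7.05 p [0.6703 0.0272 0.2006] yaw 9.68 turn left -0.002 F [ 0.7  0.1 -0.9] w 0.0239 tilt [ 0.0084 -0.01   -0.9999]
remaining mm [ -0.3   2.8 -18.6]
[0.1, 0.0, 0.62, -0.002]
[0.0, 0.0, 0.0, 0.0]
```

View pics/g6.png

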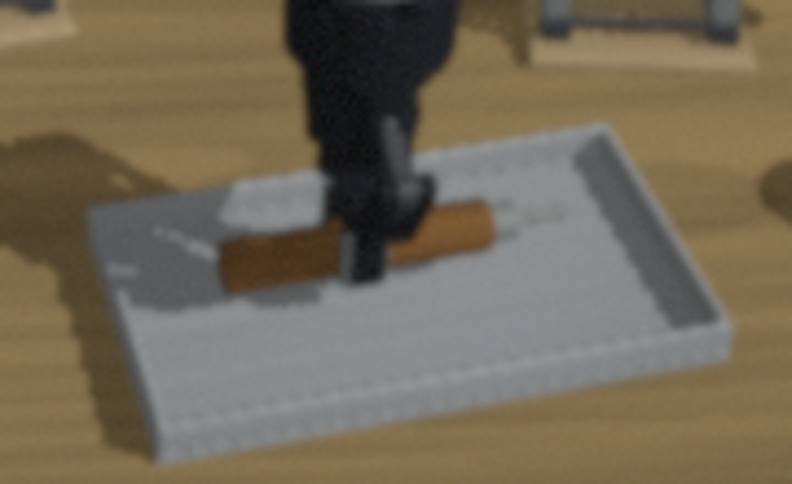

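It's inside the walls in plan and about 19 mm above the floor. I'll lower slowly while watching the force.

{"op": "servo_tool", "data": {
  "moves": [
    [0.08,0,0.25,0],
    [0,0,0.15,0],
    [0,0,0.06,0],
    [0,0,0,0]
  ]
}}

```text
t: 7.5
tcp_pos: [0.6707, 0.0295, 0.1882]
orientation: [0.008, 0.645, 0.764, 0.0]
force: [-0.9, -0.6, -0.8]
grip_width: 0.0243
```

{"op": "servo_tool", "data": {
  "moves": [
    [0,0,0.08,0],
    [0,0,0,0]
  ]
}}

```text
t: 7.7
tcp_pos: [0.6708, 0.0296, 0.1858]
orientation: [0.008, 0.645, 0.764, 0.0]
force: [-0.4, -0.4, -1.1]
grip_width: 0.0241
```

{"op": "servo_tool", "data": {
  "moves": [
    [0,0,0.06,0],
    [0,0,0,0]
  ]
}}

```text
t: 7.9
tcp_pos: [0.6709, 0.0296, 0.1841]
orientation: [0.008, 0.645, 0.764, 0.0]
force: [0.5, 1.3, 0.1]
grip_width: 0.0242
```

{"op": "servo_tool", "data": {
  "moves": [
    [0,0,0.04,0],
    [0,0,0,0]
  ]
}}

```text
t: 8.1
tcp_pos: [0.671, 0.0296, 0.1829]
orientation: [0.008, 0.645, 0.764, 0.0]
force: [0.3, -0.4, -0.8]
grip_width: 0.024
```

{"op": "servo_tool", "data": {
  "moves": [
    [0,0,0.04,0],
    [0,0,0,0]
  ]
}}

```text
t: 8.3
tcp_pos: [0.6712, 0.0295, 0.1822]
orientation: [0.009, 0.645, 0.764, 0.001]
force: [0.1, -0.6, -1.3]
grip_width: 0.0239
```

{"op": "servo_tool", "data": {
  "moves": [
    [0,0,0.03,0],
    [0,0,0,0]
  ]
}}

```text
t: 8.5
tcp_pos: [0.6712, 0.0296, 0.1822]
orientation: [0.009, 0.645, 0.764, 0.001]
force: [-0.1, -0.3, -0.8]
grip_width: 0.0241
```

{"op": "servo_tool", "data": {
  "moves": [
    [0,0,0.05,0],
    [0,0,0,0]
  ]
}}

```text
t: 8.7
tcp_pos: [0.6714, 0.0296, 0.1823]
orientation: [0.01, 0.645, 0.764, 0.001]
force: [0.6, 0.2, -0.7]
grip_width: 0.0235
```

Run:
```python
from h import *
plan([.670,.03,.182],9.8,n=1,smax=.02)
p,d=arm.grab_frame("scene")
cv2.imwrite("pics/g7.png",cv2.resize(p[220:300,315:425,::-1],None,fx=7,fy=7,interpolation=2))
```

```text
t 8.7 p [0.6714 0.0296 0.1823] yaw 9.7 turn left -0.002 F [ 0.6  0.2 -0.7] w 0.0235 tilt [ 0.016  -0.0106 -0.9998]
remaining mm [-1.4  0.4 -0.3]
[0.02, -0.04, 0.01, -0.002]
```

View pics/g7.png

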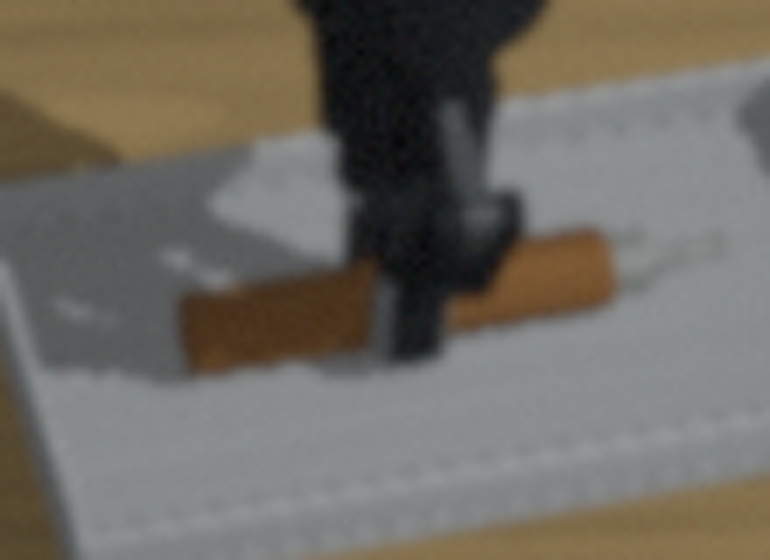

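The height stalls at 0.1822, which is the expected floor contact. I'll check with a single row, because a null row afterwards relaxes the force.

{"op": "servo_tool", "data": {
  "moves": [
    [0,0,0.05,0]
  ]
}}

```text
t: 8.85
tcp_pos: [0.6715, 0.0296, 0.1819]
orientation: [0.01, 0.645, 0.764, 0.001]
force: [-7.5, 0.6, 19.1]
grip_width: 0.0237
```

Contact is confirmed at 19 N. I'll relax it and then open part-way.

{"op": "servo_tool", "data": {
  "moves": [
    [0,0,0,0],
    [0,0,-0.01,0]
  ]
}}

```text
t: 9.05
tcp_pos: [0.6715, 0.0296, 0.1822]
orientation: [0.01, 0.645, 0.764, 0.001]
force: [0.5, 0.1, -1.0]
grip_width: 0.0237
```

{"op": "servo_tool", "data": {
  "moves": [
    [0,0,0,0],
    [0,0,0,0],
    [0,0,0,0]
  ],
  "grip": 0.55
}}

```text
t: 9.35
tcp_pos: [0.6714, 0.0295, 0.1812]
orientation: [0.009, 0.645, 0.764, 0.001]
force: [-0.2, 0.2, -0.6]
grip_width: 0.047
```

Run:
```python
from h import *
plan([.670,.03,.182],9.8,n=1,smax=.02)
p,d=arm.grab_frame("scene")
cv2.imwrite("pics/g8.png",cv2.resize(p[220:300,315:425,::-1],None,fx=7,fy=7,interpolation=2))
```

```text
t 9.35 p [0.6714 0.0295 0.1812] yaw 9.71 turn left -0.002 F [-0.2  0.2 -0.6] w 0.047 tilt [ 0.0157 -0.0107 -0.9998]
remaining mm [-1.4  0.5  0.8]
[0.02, -0.04, -0.03, -0.002]
```

View pics/g8.png

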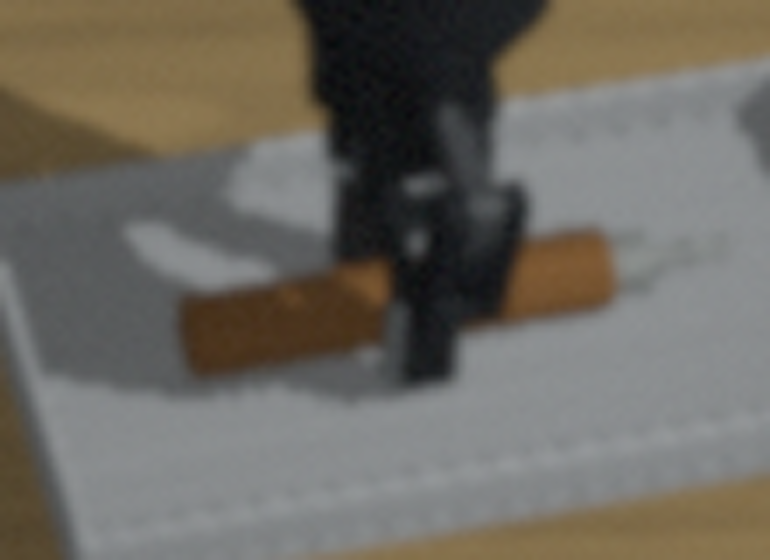

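The awl lies still with the fingers open. I'll raise straight up.

{"op": "servo_tool", "data": {
  "moves": [
    [0,-0.03,-0.3,0],
    [0,-0.03,-0.4,0],
    [0,0,-0.6,0],
    [0,0,-0.8,0],
    [0,0,-1,0]
  ]
}}

```text
t: 9.9
tcp_pos: [0.6668, 0.0302, 0.2754]
orientation: [0.006, 0.645, 0.764, -0.001]
force: [-0.5, 0.2, 0.7]
grip_width: 0.0469
```

{"op": "servo_tool", "data": {
  "moves": [
    [0,0,-1,0],
    [0,0,-1,0],
    [-1,-0.8,-0.5,0],
    [-1,-0.9,0,0],
    [-1,-0.9,0,0]
  ]
}}

```text
t: 10.4
tcp_pos: [0.604, -0.0688, 0.366]
orientation: [0.014, 0.642, 0.767, 0.004]
force: [0.1, -0.6, -0.7]
grip_width: 0.0472
```

{"op": "servo_tool", "data": {
  "moves": [
    [-1,-0.9,0,0],
    [-1,-0.9,0,0],
    [-1,-0.9,0,0],
    [-1,0,0,0],
    [0,0,0,0]
  ]
}}

```text
t: 10.9
tcp_pos: [0.5385, -0.2087, 0.3744]
orientation: [0.019, 0.643, 0.766, 0.005]
force: [0.1, -0.4, 0.0]
grip_width: 0.0468
```

Run:
```python
from h import *
p,d=arm.grab_frame("scene"); p2,d2=arm.grab_frame("top")
cv2.imwrite("pics/g9.png",p[...,::-1]);cv2.imwrite("pics/g10.png",p2[...,::-1])
o,M=state();print(o["t"],o["tcp_pos"],o["force"])
P=pts("top",d2);h=cv2.cvtColor(p2,cv2.COLOR_RGB2HSV)
m=(h[...,0]<16)&(h[...,1]>130);m[:95]=0;m[185:]=0;m[:,:215]=0;m[:,345:]=0
v,u=np.nonzero(m);print(len(u))
if len(u): 
  W=np.array([onz("top",x,y,.018)[:2]*1000 for x,y in zip(u,v)],np.float32);print(cv2.minAreaRect(W),np.percentile(P[m][:,2],[5,50,95]))
```

```text
11.0 [ 0.53873474 -0.20583986  0.37394469] [-0.25076756  0.42651162  0.11786874]
518
((675.7474365234375, 31.37982177734375), (23.025028228759766, 126.46695709228516), 9.178007125854492) [0.02519936 0.03038485 0.0336676 ]
```

View pics/g9.png

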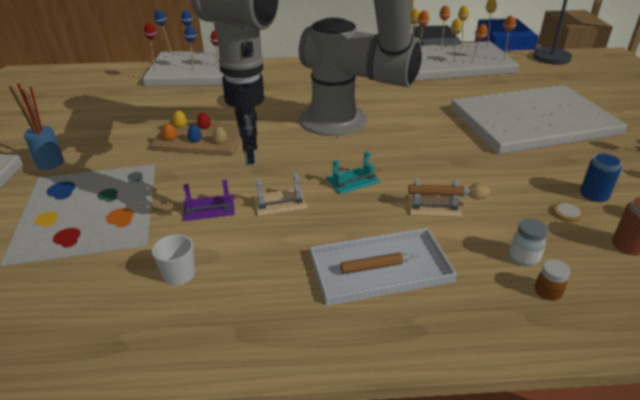

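View pics/g10.png

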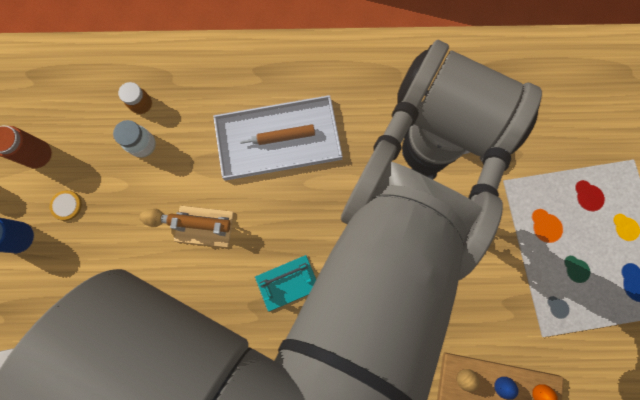

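The awl lies flat inside the tray at about (285,134) in the top view, with its top near 31 mm. The polisher is still in its clip, and the arm is clear.

```bash
python3 -c "
from station import arm
print(arm.job_done())"
```

```text
the job is handed in; nothing more can be done
None
```

The awl is out of its clip and lying flat in the tray, and I handed the job in at about 11 s of the 42 s allowed; no verdict is reported.

I gripped the handle's middle from above and moved it level about 72 mm towards +x. I saw about 5 N when I checked as the leaves folded down, and almost none once the awl was clear. I then lifted it, carried it to the tray and lowered it until it touched the floor. A brief check press read about 19 N upward; I relaxed it before opening the fingers.

**Last checks:**
- **Awl:** both cameras show it lying inside the tray. The middle of its handle is at about (0.676, 0.031) m, and its top is about 30 mm high, which matches an axis height of 18 mm. It is within about 1° of the tray's long axis.
- **Rest of the bench:** the polisher is still in its clip and the look-alike clips look untouched. The arm stands clear with no force on it.

**What went less well:**
- I entered one small correction with the wrong sign before the grasp, about 5 mm along the handle. Nothing was touched and I fixed it before closing.
- The tool's tilt drifted by up to about 1° during the job.
- The opening on the 26 mm handle read 24 mm. I did not look into why; the awl stayed held throughout.

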